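# Hold the shutter of the specimen viewer open at the mark

### The arm

A 6-joint arm with a two-finger parallel gripper is mounted at the origin on a cart in front of the work surface, level with it; the furniture and walls round the work are solid. World frame = base frame: x ahead of the robot, y to its left, z up, the work surface at z = 0. Lengths are in m, angles in rad, forces in N, time in s.
With the tool pointing down it reaches from about 0.35 to 0.775 m from the base axis. Payload 5.5 kg.
Tool frame: the origin (TCP) lies at the very end of the fingers, on their centre line; the grasp point (between the pads) lies 19 mm behind it; z points along the fingers, y is the line along which they close (so a half turn about z gives the same grasp; the last joint's range is limited). The gripper opens to 85 mm and grips with 20 to 120 N. Pads are 22 mm wide; open, the fingers measure 114 mm over their backs; the gripper's body (76 mm by 85 mm) begins 54 mm behind the grasp point. The pads swing forward as they close: fully open they stand 13 mm farther back than shut.
Start: joints at [-1.263, 0.313, 0.046, 1.304, 0, 1.431], TCP at [0.249, -0.518, 0.231] pointing down, gripper open.
Joint ranges: [-2.76, 2.76], [-0.86, 1.69], [-1.03, 1.26], [-2.2, 2.34], [-1.47, 1.5], [-3.14, 3.14]. Speed limits (rad/s): [2.57, 2.57, 3.14, 3.14, 3.14, 3.14].

### API

Orientations are given as a unit quaternion [w, x, y, z].
In Python, from workcell import get_state, read_camera, hand_in gives the robot as it stands.
- The arm moves only by the tool send_rows, never from a script. Its argument "increments" is a list of rows, each an object of numbers: "dx", "dy", "dz": the shift along the world's x, y, z in units of 25 mm (1.0 is 25 mm); "roll": the turn about the world's z in units of 8 degrees (1.0 is 8 degrees); "claw": the opening, from -1 (shut) to 1 (fully open). In form: [{"dx": .., "dy": .., "dz": .., "roll": .., "claw": ..}, ...]. A call has exactly 5 rows; each row is the pose to reach, as a shift and turn from the pose commanded when the call began; what a row does not reach only later rows make up. A row lasts 1/8 s, in which the tool goes at most 62.5 mm and 10.7 degrees, less where a joint would pass 70% of its speed; a pose out of reach is approached as far as the arm can. A call with a gripper value outside its range is refused whole. The fingers move at their own pace and stop on an object; "grip_force" is the grip in N (left out, the last holds). Time passes only in rows, so rows that repeat a pose let the fingers close, or fill a call up. It gives the time, the measured TCP pose, the force, the opening and the grip force at its end, in the units of the state.
- get_state(): the state, without advancing time (a new reading comes with each control period).
- read_camera(name): name is "side" or "top"; returns a dict with "image" (384x512x3 uint8, blue, green, red), "fx", "fy", "cx", "cy" (pixels), "world_to_cam" (4x4, takes a point from world to camera coordinates). Camera axes: x right, y up, looking along -z (the intrinsics and any distortion apply to the point x, -y, -z); pixel columns grow to the right and rows downward; lengths in m; the calibration is good to about 2 mm. A picture is of the moment at which its call begins. There is no depth.
- hand_in(): hands the job in; it is judged then, once.
The state is a dict: "clock": time; "joint_pos": joint angles; "qvel": joint speeds; "tau": joint torques, N m; "tcp_pos": TCP position; "orientation": TCP orientation; "wrist_force": force on the tool from outside, world axes, zero at the start; "ft_torque": the same for the moment, N m; "finger_gap": finger opening in m; "grip_force": force on a finger pad.
Only numpy, scipy, OpenCV 4.12 (cv2) and the standard library are available. Lean on these libraries where they do the work, as an engineer would, in place of code of your own. Each camera call takes 0.05 s, during which the arm holds its last target. There are 200 camera calls.

### The job

On the white specimen viewer, first turn the grey thumb bar of the specimen drum until its yellow nose points at the red line on the collar, leaving the shutter closed meanwhile. Then pull the blue handle of the spring-return shutter out towards the front until its red pointer stands level with the red line of the white rider on the scale, and keep it there: it springs shut if let go, so finish with the handle still gripped and steady at the mark. Leave everything else on the bench alone.

Things in the scene. Friction and masses are not known exactly. Their poses are not given: they have to be found in the camera images.
- viewer: White specimen viewer, fixed. Origin on the bench under its deck (12 mm high; 105 mm to the front, -x; 115 mm to +x; 240 mm wide). In its frame, mm: round grey collar, 82 across, 58 high, at (65, 45), carries the drum; black lamp block, 56 high, at (65, 101); white shutter housing 70 x 60, 58 high, at (72, -55), face at x = 37; scale strip along x at y = -98, 18 high
- drum (a joint): Angle of the specimen drum about its upright axis, rad; positive is anticlockwise from above. At 0 the yellow nose points at the red line (viewer's -y). Starts 0.45 to 1.35 rad clockwise of it (negative: nose towards the front); range -1.6 to 0.5. Friction about 0.06 Nm; stays where it is left
- drum_grip (a point): On the drum's axis 86 mm above the bench, at the height to grip the thumb bar: grey upright bar 12 mm thick, 46 long, 30 high (top 98 mm above the bench) on a black disc 58 mm across whose top is 68 mm above the bench. Its axes turn with the drum: bar long along y, thin along x, yellow nose at its -y end
- drum_nose (a point): Yellow nose of the drum: on the rim of the black disc, 29 mm from the axis, 68 mm above the bench
- shutter (a joint): How far the shutter slide is pulled out, m: 0 shut (home), at most 0.065; it moves to the viewer's -x. A spring shuts it: about 6 N at home, rising 1.2 N per cm, to about 12 N at 50 mm
- shutter_grip (a point): Middle of the blue upright handle plate at the height to grip, 68 mm above the bench; plate 10 mm thick along the pull (viewer's x), 36 mm wide along y, from 33 to 81 mm above the bench. At home it stands 67 mm in front of the housing's face, free before and behind for a finger. Axes as the viewer's
- pointer (a point): Tip of the red pointer (4 mm wide along x) that sticks out from the foot of the handle on its -y side, 35 mm above the bench; it is level with the middle of the handle in x and moves with the slide
- mark: The mark: a white rider 14 x 22 x 12 mm fixed on the scale, with a red line along y across its middle. Origin under its middle, 18 mm above the bench; axes as the viewer's. The slide is at the mark when the pointer tip has x = 0 in this frame; that lies 25 to 52 mm out from home
- cotton_jar: Bystander: clear jar with a red lid, 62 mm across, 86 mm high; origin under its middle
- tape_roll: Bystander: roll of beige tape, 100 x 98 x 25 mm, lying flat; origin under its middle
- sample_jar: Bystander: small jar with a green cap, 34 mm across, 48 mm high; origin under its middle
- dropper_bottle: Bystander: white dropper bottle, 28 mm across, 74 mm high; origin under its middle
- forceps: Bystander: steel forceps, 117 mm long, lying flat; origin under their middle
- marker_pen: Bystander: white and blue marker pen, 135 mm long, lying; origin under its middle
- collar_line (a point): Middle of the red line on top of the grey collar, 59 mm above the bench: on the viewer's -y side of the drum's axis, 36 mm from it, towards the shutter housing

How it is judged:
On the way, in this order (a step that is already met when the one before it is completed fails the run):
1. the drum's nose is turned to the red line while the shutter is still shut (value of joint drum between -0.12 and 0.12 rad and value of joint shutter below 0.008 m), for 0.2 s.
2. the shutter is pulled out to the rider's line (x of pointer in the frame of mark between -0.004 and 0.004 m and contact force between the fingers and shutter above 3 N), for 0.3 s.
At the end, for the whole second after the job is handed in: The drum's nose is within 0.14 rad of the red line, and the fingers hold the shutter handle (contact over 3 N) at rest against its spring with the pointer within 4 mm of the rider's line, through the last second (all of step 2 and value of joint drum between -0.14 and 0.14 rad and velocity of joint shutter between -0.01 and 0.01 m/s); the arm keeps its last pose, push and grip.
It fails at once if a bystander is pushed more than 15 mm (distance of any of cotton_jar, tape_roll, sample_jar, dropper_bottle, forceps, marker_pen from where it was at the start of the episode above 0.015 m).
It also fails if it takes over 42 s, if anything falls off the work surface, if the arm or the gripper's body presses on something with over 40 N, if the wrist force passes 120 N, or if a joint passes its speed limit or range.

## Working session

There is one attempt and no reset: what is moved stays moved. The work goes in short steps, Python scripts to look and compute and a tool call to move; the robot and the scene stay as the last step left them, time stands still between calls to the robot, and variables do not carry over. Pictures are saved under pics/ and viewed, at most 10 in all, crops included, and the job is handed in when it is done.

Besides the shell and the picture viewer there is one more tool, called after "Request:" as name([rows], argument=value, ...), one row to a line, values as JSON. send_rows: Moves the arm, as the interface text tells. Its arguments: {"type":"object","properties":{"increments":{"type":"array","items":{"type":"object","properties":{"dx":{"type":"number"},"dy":{"type":"number"},"dz":{"type":"number"},"roll":{"type":"number"},"claw":{"type":"number"}}}},"grip_force":{"type":"number"}},"required":["increments"]}

```bash
mkdir -p pics
python3 - <<'E'
from workcell import *
import cv2,pickle
for n in("side","top"):
    d=read_camera(n);cv2.imwrite(f"pics/{n}0.png",d["image"]);pickle.dump(d,open(n+"0.pkl","wb"))
    print(n,d["fx"],d["fy"],d["cx"],d["cy"],d["world_to_cam"].tolist() if hasattr(d["world_to_cam"],"tolist") else d["world_to_cam"],[k for k in d])
print(get_state())
E
```

```text
side 445.42766861509597 445.42766861509597 264.3554914445518 196.75379954454624 [[-0.8557427641346089, -0.5171388955957232, 0.01648284845816689, 0.4848843138644092], [0.25947197146700474, -0.4013676150517411, 0.8783953173888753, -0.23844703353699254], [-0.4476367027560241, 0.755957274090086, 0.47765048110098446, -1.064183686812267], [0.0, 0.0, 0.0, 1.0]] ['image', 'fx', 'fy', 'cx', 'cy', 'world_to_cam']
top 442.98413039631 442.98413039631 257.7080336785219 183.87325245850474 [[0.0024957337627684578, -0.999989523924644, 0.003837102285426191, -0.04420668475072948], [0.988909908942212, 0.0030378419800020395, 0.14848556667909063, -0.5924345115526252], [-0.1484956676435091, 0.0034239680296379777, 0.9889071306922812, -1.5086604447464513], [0.0, 0.0, 0.0, 1.0]] ['image', 'fx', 'fy', 'cx', 'cy', 'world_to_cam']
{'clock': 0.1, 'joint_pos': array([-1.26260640e+00,  3.13962995e-01,  4.50822408e-02,  1.30362658e+00,
        4.79908350e-05,  1.43122537e+00]), 'qvel': array([-0.00124696, -0.00222988,  0.00330295, -0.0002784 , -0.00056031,
       -0.00048297]), 'tau': array([ 2.84008347e-03, -4.81724918e+01,  2.99245298e+01,  1.27631912e-02,
       -1.50438423e-04,  1.69803712e-06]), 'tcp_pos': array([ 0.24882081, -0.51785435,  0.23047239]), 'orientation': array([-8.54487766e-04,  9.75042924e-01,  2.22014784e-01, -4.81316568e-05]), 'wrist_force': array([0.56260323, 0.556738  , 0.10372679]), 'ft_torque': array([0.01206855, 0.01552985, 0.01207194]), 'grip_force': 0.0, 'finger_gap': 0.08555033282758927}
```

View pics/side0.png

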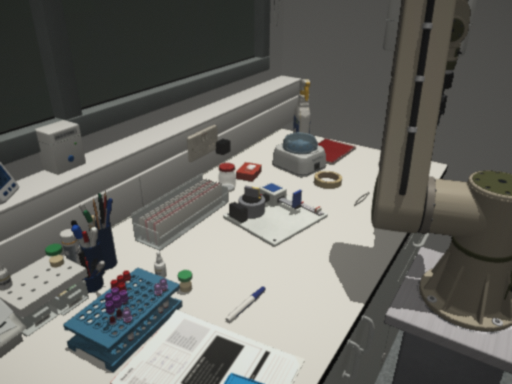

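View pics/top0.png

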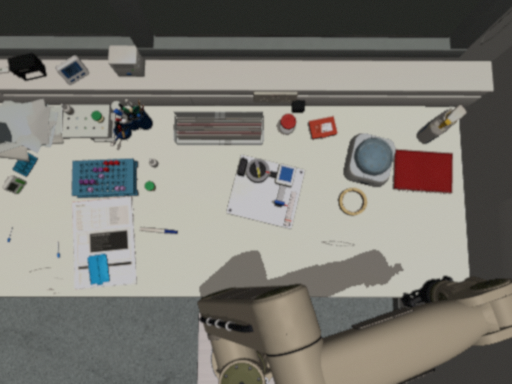

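The viewer sits at about (265,192) in the top view and (275,212) in the side view, slightly turned. I'll enlarge both.

Run:
```python
import cv2
a=cv2.imread("pics/top0.png")[150:235,220:313];cv2.imwrite("pics/topc.png",cv2.resize(a,None,fx=7,fy=7,interpolation=cv2.INTER_CUBIC))
a=cv2.imread("pics/side0.png")[174:246,218:332];cv2.imwrite("pics/sidec.png",cv2.resize(a,None,fx=7,fy=7,interpolation=cv2.INTER_CUBIC))
```

```text
(no output)
```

View pics/topc.png

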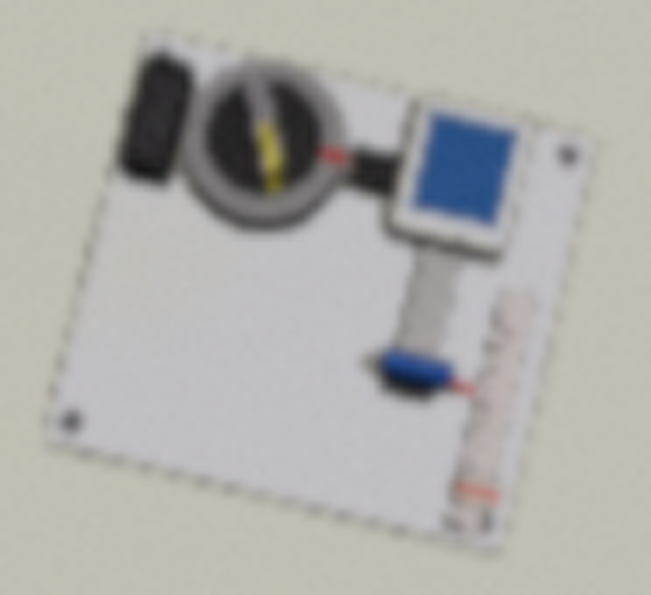

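View pics/sidec.png

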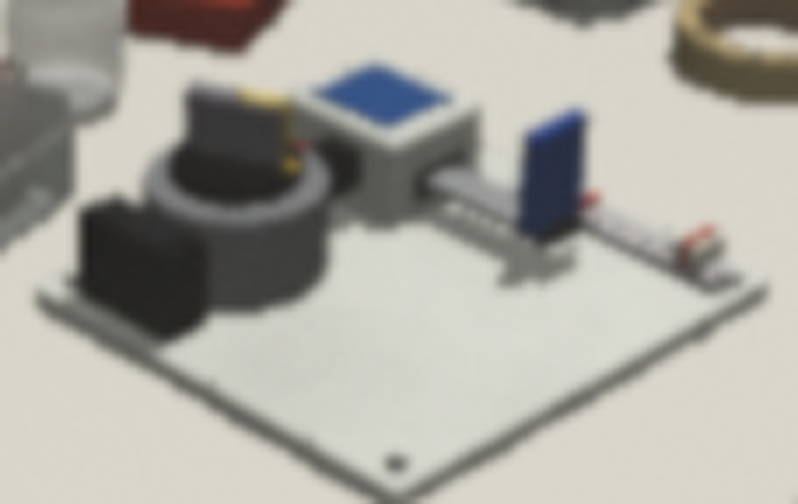

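```bash
cat > h.py <<'E'
import pickle,numpy as np
from scipy.optimize import least_squares
C={n:pickle.load(open(n+"0.pkl","rb")) for n in("side","top")}
def proj(n,P):
    d=C[n];q=d["world_to_cam"]@np.append(P,1);return np.array([d["cx"]+d["fx"]*q[0]/-q[2],d["cy"]-d["fy"]*q[1]/-q[2]])
O={"side":(218,174),"top":(220,150)}
def px(n,u):return np.array(O[n])+(np.array(u)+.5)/7-.5
def tri(s,t):
    return least_squares(lambda P:np.r_[proj("side",P)-px("side",s),proj("top",P)-px("top",t)],[.6,0,.05])
E
python3 - <<'E'
from h import *
T=dict(handletop=((556,122),(417,364)),pointer=((597,200),(472,390)),mark=((700,238),(476,492)),line=((302,146),(335,155)),barA=((190,88),(258,85)),nose=((291,165),(275,187)),cornBL=((40,293),(148,38)),cornFL=((400,494),(45,445)),cornFR=((767,285),(500,552)))
W={}
for k,(s,t) in T.items():
    r=tri(s,t);W[k]=r.x;print(k,(r.x*1000).round(1),"res",r.fun.round(2))
# pose fit
L=dict(cornBL=(115,120,12),cornFL=(-105,120,12),cornFR=(-105,-120,12),line=(65,9,59),handletop=(-30,-55,81))
def w(p,l):
    c,s=np.cos(p[2]),np.sin(p[2]);x,y,z=np.array(l)/1e3;return np.array([p[0]+c*x-s*y,p[1]+s*x+c*y,z])
def f(p):
    return np.concatenate([proj(n,w(p,L[k]))-px(n,T[k][i]) for k in L for i,n in enumerate(("side","top"))]+[proj("top",w(p,(115,-120,12)))-px("top",(597,132))])
r=least_squares(f,[.6,0,-.2]);p=r.x;print(p,r.fun.round(2))
c,s=np.cos(p[2]),np.sin(p[2])
for k in W:
    d=W[k]-[p[0],p[1],0];print(k,"local",(np.array([c*d[0]+s*d[1],-s*d[0]+c*d[1],d[2]])*1000).round(1))
# mark/pointer along-x from each view with known y,z
for k,y,z in(("mark",-98,30),("pointer",-85,35)):
  for i,n in enumerate(("side","top")):
    q=least_squares(lambda v:proj(n,w(p,(v[0],v[1],z)))-px(n,T[k][i]),[-60,y]);print(k,n,q.x.round(1))
for i,n in enumerate(("side","top")):
    q=least_squares(lambda v:proj(n,w(p,(65+29*np.sin(v[0]),45-29*np.cos(v[0]),68)))-px(n,T["nose"][i]),[-.9]);print("drum",n,q.x,q.fun)
print("axis",w(p,(65,45,86)),"grip",w(p,(-30,-55,68)))
E
```

```text
handletop [ 524.6 -116.    83.5] res [-0.44 -0.06  0.2   0.46]
pointer [ 516.9 -146.2   33. ] res [-0.47 -0.07  0.21  0.49]
mark [ 466.5 -148.    28.3] res [-0.38 -0.05  0.16  0.4 ]
line [630.6 -77.7  58.4] res [-0.77 -0.14  0.39  0.79]
barA [661.  -38.   95.3] res [-0.11 -0.02  0.06  0.11]
nose [615.1 -46.7  67.2] res [-0.17 -0.03  0.09  0.17]
cornBL [702.9  18.7   7.6] res [-0.21 -0.04  0.12  0.23]
cornFL [491.9  69.4   9.2] res [-0.12 -0.02  0.07  0.14]
cornFR [ 438.1 -161.3    6.7] res [-0.27 -0.03  0.11  0.3 ]
[ 0.56575893 -0.06979478 -0.22800504] [-1.26 -1.14 -0.57 -0.59  0.05 -0.45 -0.4   0.45  0.6  -1.59  0.7   0.71
 -1.23 -0.11 -0.16  0.63 -0.26  0.64  0.32  0.67  0.13  0.95]
handletop local [-29.7 -54.4  83.5]
pointer local [-30.3 -85.5  33. ]
mark local [-79.  -98.6  28.3]
line local [65.   7.  58.4]
barA local [85.6 52.5 95.3]
nose local [42.8 33.7 67.2]
cornBL local [113.6 117.2   7.6]
cornFL local [-103.4  118.9    9.2]
cornFR local [-103.7 -118.     6.7]
mark side [-81.8 -96.8]
mark top [-77.9 -97.7]
pointer side [-33.8 -83.4]
pointer top [-29.  -84.3]
drum side [-1.25221015] [0.57302568 0.60121416]
drum top [-1.1065503] [0.30153153 1.28658385]
axis [ 0.63924824 -0.04065167  0.086     ] grip [ 0.52410345 -0.1165903   0.068     ]
```

The views agree: the viewer is at (0.566, -0.070), yaw -0.228. The drum is at about -1.15 rad and the mark about 49 mm out from home. I'll move above the drum next. The tool yaw has to change by -14.6°.

Request:
send_rows([
  {"dx":1.6,"dy":1.9,"dz":0,"roll":-0.4,"claw":0},
  {"dx":3.2,"dy":3.8,"dz":0,"roll":-0.8,"claw":0},
  {"dx":4.8,"dy":5.8,"dz":0,"roll":-1.2,"claw":0},
  {"dx":6.4,"dy":7.7,"dz":0,"roll":-1.6,"claw":0},
  {"dx":8,"dy":9.6,"dz":0,"roll":-1.83,"claw":0},
], grip_force=40)

```text
clock: 0.72
tcp_pos: [0.4494, -0.2771, 0.2311]
orientation: [-0.0, 0.995, 0.095, -0.0]
wrist_force: [0.3, -0.7, 0.2]
finger_gap: 0.0427
grip_force: 0.0
```

Request:
send_rows([
  {"dx":1.6,"dy":1.9,"dz":0},
  {"dx":3.2,"dy":3.8,"dz":0},
  {"dx":4.8,"dy":5.8,"dz":0},
  {"dx":6.4,"dy":7.7,"dz":0},
  {"dx":7.6,"dy":9.5,"dz":0},
])

```text
schema error: expected keys dx, dy, dz, roll, claw
```

Request:
send_rows([
  {"dx":1.6,"dy":1.9,"dz":0,"roll":0,"claw":0},
  {"dx":3.2,"dy":3.8,"dz":0,"roll":0,"claw":0},
  {"dx":4.8,"dy":5.8,"dz":0,"roll":0,"claw":0},
  {"dx":6.4,"dy":7.7,"dz":0,"roll":0,"claw":0},
  {"dx":7.6,"dy":9.46,"dz":0,"roll":0,"claw":0},
])

```text
clock: 1.35
tcp_pos: [0.6396, -0.0404, 0.2306]
orientation: [-0.0, 0.995, 0.096, -0.0]
wrist_force: [-0.0, -0.7, -0.2]
finger_gap: 0.0427
grip_force: 0.0
```

Request:
send_rows([
  {"dx":0,"dy":0,"dz":-1.0,"roll":0,"claw":0},
  {"dx":0,"dy":0,"dz":-2.0,"roll":0,"claw":0},
  {"dx":0,"dy":0,"dz":-3.0,"roll":0,"claw":0},
  {"dx":0,"dy":0,"dz":-4.0,"roll":0,"claw":0},
  {"dx":0,"dy":0,"dz":-4.6,"roll":0,"claw":0},
])

```text
clock: 1.98
tcp_pos: [0.6374, -0.0422, 0.1143]
orientation: [-0.0, 0.995, 0.096, -0.001]
wrist_force: [-0.5, 0.4, 0.4]
finger_gap: 0.0428
grip_force: 0.0
```

Run:
```python
from workcell import *
import cv2,numpy as np
s=get_state();print(s["joint_pos"].round(3),s["tcp_pos"],s["orientation"])
a=read_camera("side")["image"][150:246,210:332];b=read_camera("top")["image"][150:235,220:300]
cv2.imwrite("pics/m1.png",np.hstack([cv2.resize(a,(427,336),interpolation=cv2.INTER_CUBIC),cv2.resize(b,(316,336),interpolation=cv2.INTER_CUBIC)]))
```

```text
[-0.192  0.491  0.023  1.105 -0.     2.758] [ 0.63744958 -0.04217752  0.11431686] [-3.60950743e-04  9.95380247e-01  9.60009684e-02 -1.35939494e-03]
```

View pics/m1.png

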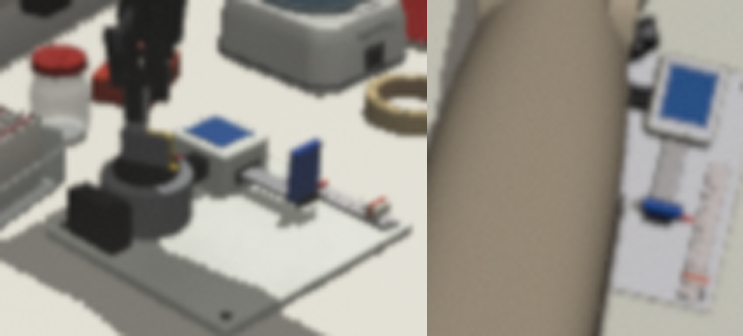

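The fingers straddle the bar at about (140,110) in the side half, one on either side. The top view is blocked by the arm. I'll descend to about 73 mm and close.

Request:
send_rows([
  {"dx":0.05,"dy":0.05,"dz":-0.6,"roll":0,"claw":0},
  {"dx":0.07,"dy":0.07,"dz":-1.2,"roll":0,"claw":0},
  {"dx":0.07,"dy":0.07,"dz":-1.65,"roll":0,"claw":0},
  {"dx":0.07,"dy":0.07,"dz":-1.65,"roll":0,"claw":0},
  {"dx":0.07,"dy":0.07,"dz":-1.65,"roll":0,"claw":0},
])

```text
clock: 2.7
tcp_pos: [0.6405, -0.0407, 0.0753]
orientation: [0.0, 0.995, 0.096, 0.0]
wrist_force: [-0.0, -0.4, 0.6]
finger_gap: 0.043
grip_force: 0.0
```

Request:
send_rows([
  {"dx":0,"dy":0,"dz":0,"roll":0,"claw":-0.5},
  {"dx":0,"dy":0,"dz":0,"roll":0,"claw":-1},
  {"dx":0,"dy":0,"dz":0,"roll":0,"claw":-1},
  {"dx":0,"dy":0,"dz":0,"roll":0,"claw":-1},
  {"dx":0,"dy":0,"dz":0,"roll":0,"claw":-1},
])

```text
clock: 3.32
tcp_pos: [0.6411, -0.0429, 0.076]
orientation: [0.002, 0.995, 0.095, 0.001]
wrist_force: [0.6, -6.1, 1.1]
finger_gap: 0.0113
grip_force: 42.0
```

Request:
send_rows([
  {"dx":0.02,"dy":-0.09,"dz":0,"roll":0.5,"claw":-1},
  {"dx":0.02,"dy":-0.09,"dz":0,"roll":1.5,"claw":-1},
  {"dx":0.02,"dy":-0.09,"dz":0,"roll":2.5,"claw":-1},
  {"dx":0.02,"dy":-0.09,"dz":0,"roll":3.5,"claw":-1},
  {"dx":0.02,"dy":-0.09,"dz":0,"roll":4.2,"claw":-1},
])

```text
clock: 3.95
tcp_pos: [0.6407, -0.0421, 0.076]
orientation: [-0.0, 0.924, 0.381, 0.0]
wrist_force: [-1.3, 2.8, 3.7]
finger_gap: 0.0112
grip_force: 42.4
```

Request:
send_rows([
  {"dx":0,"dy":0,"dz":0,"roll":1,"claw":-1},
  {"dx":0,"dy":0,"dz":0,"roll":2,"claw":-1},
  {"dx":0,"dy":0,"dz":0,"roll":3,"claw":-1},
  {"dx":0,"dy":0,"dz":0,"roll":4.05,"claw":-1},
  {"dx":0,"dy":0,"dz":0,"roll":4.05,"claw":-1},
])

```text
clock: 4.58
tcp_pos: [0.6398, -0.0418, 0.076]
orientation: [-0.001, 0.782, 0.623, 0.0]
wrist_force: [-3.2, 3.4, 4.3]
finger_gap: 0.0112
grip_force: 42.7
```

Request:
send_rows([
  {"dx":0,"dy":0,"dz":0,"roll":0,"claw":-1},
  {"dx":0,"dy":0,"dz":0,"roll":0,"claw":-1},
  {"dx":0,"dy":0,"dz":0,"roll":0,"claw":-1},
  {"dx":0,"dy":0,"dz":0,"roll":0,"claw":-1},
  {"dx":0,"dy":0,"dz":0,"roll":0,"claw":-1},
])

```text
clock: 5.2
tcp_pos: [0.6398, -0.0417, 0.0759]
orientation: [-0.001, 0.782, 0.623, 0.0]
wrist_force: [-4.4, 2.7, 5.1]
finger_gap: 0.011
grip_force: 42.7
```

Run:
```python
from workcell import *
import cv2,numpy as np
s=get_state();q=s["orientation"];print(s["tcp_pos"],2*np.arctan2(q[2],q[1])-np.pi/2,s["wrist_force"],s["ft_torque"])
a=read_camera("side")["image"][170:240,215:315];cv2.imwrite("pics/m2.png",cv2.resize(a,None,fx=8,fy=8,interpolation=cv2.INTER_CUBIC))
```

```text
[ 0.63978811 -0.04171089  0.07594391] -0.22566419052592268 [-4.42192975  2.68125153  5.12190796] [0.71566009 0.89224903 0.04277661]
```

View pics/m2.png

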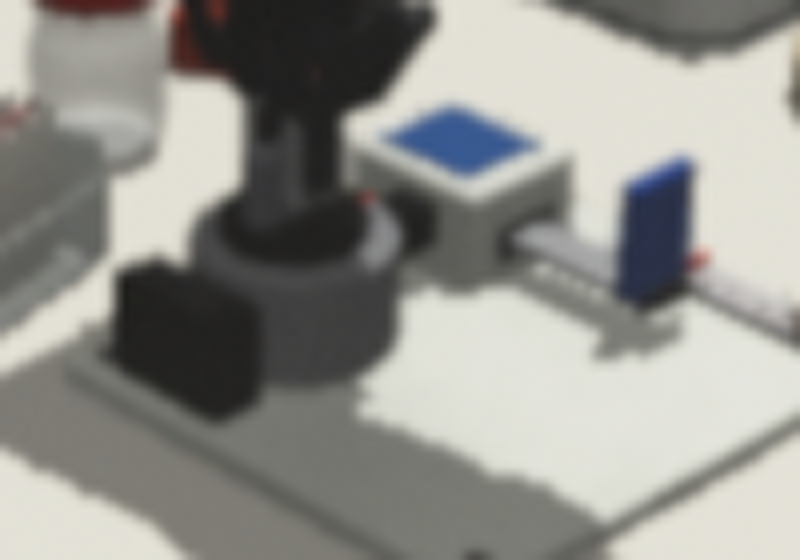

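The jaws now lie along the viewer axes (yaw -0.226 against -0.228), and the bar is clamped flat between them at about (290,180). I'll release, lift and look.

Request:
send_rows([
  {"dx":0,"dy":0,"dz":0,"roll":0,"claw":-0.2},
  {"dx":0,"dy":0,"dz":0,"roll":0,"claw":-0.1},
  {"dx":0,"dy":0,"dz":0,"roll":0,"claw":0},
  {"dx":0,"dy":0,"dz":1,"roll":0,"claw":0},
  {"dx":0,"dy":0,"dz":2.5,"roll":0,"claw":0},
])

```text
clock: 5.88
tcp_pos: [0.6397, -0.0429, 0.1366]
orientation: [-0.001, 0.783, 0.623, -0.001]
wrist_force: [-0.1, -0.4, -0.0]
finger_gap: 0.0424
grip_force: 0.0
```

Request:
send_rows([
  {"dx":0,"dy":0,"dz":1.0,"roll":0,"claw":0},
  {"dx":-1.5,"dy":-1.0,"dz":1,"roll":0,"claw":0},
  {"dx":-3,"dy":-2,"dz":1,"roll":0,"claw":0},
  {"dx":-4.62,"dy":-3,"dz":1,"roll":0,"claw":0},
  {"dx":-4.62,"dy":-3,"dz":1,"roll":0,"claw":0},
])

```text
clock: 6.5
tcp_pos: [0.5227, -0.119, 0.1627]
orientation: [-0.0, 0.784, 0.621, -0.0]
wrist_force: [-0.2, -0.8, 0.0]
finger_gap: 0.0429
grip_force: 0.0
```

Run:
```python
from workcell import *
import cv2,numpy as np
s=get_state();q=s["orientation"];print(s["tcp_pos"],2*np.arctan2(q[2],q[1])-np.pi/2,s["wrist_force"])
a=read_camera("side")["image"][170:245,215:330];b=read_camera("top")["image"][150:235,220:313]
cv2.imwrite("pics/m3.png",np.hstack([cv2.resize(a,(460,300),interpolation=cv2.INTER_CUBIC),cv2.resize(b,(328,300),interpolation=cv2.INTER_CUBIC)]))
```

```text
[ 0.52273204 -0.1190111   0.16267676] -0.22994279649330696 [-0.22518249 -0.76325821  0.04057514]
```

View pics/m3.png

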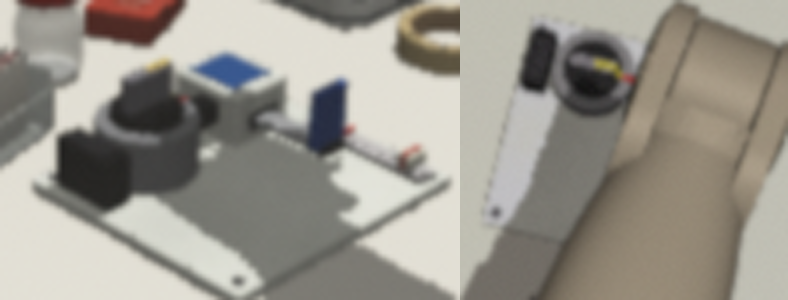

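The drum's yellow nose points straight at the red line (630,78 in the picture), and the handle is still home. I'll descend over the handle.

Request:
send_rows([
  {"dx":0.06,"dy":0.1,"dz":-1,"roll":0,"claw":0},
  {"dx":0.06,"dy":0.1,"dz":-2,"roll":0,"claw":0},
  {"dx":0.06,"dy":0.1,"dz":-3,"roll":0,"claw":0},
  {"dx":0.06,"dy":0.1,"dz":-4,"roll":0,"claw":0},
  {"dx":0.06,"dy":0.1,"dz":-4.5,"roll":0,"claw":0},
])

```text
clock: 7.22
tcp_pos: [0.5273, -0.1146, 0.0486]
orientation: [-0.001, 0.782, 0.623, -0.0]
wrist_force: [-0.3, 0.4, -0.4]
finger_gap: 0.0425
grip_force: 0.0
```

Request:
send_rows([
  {"dx":0,"dy":0,"dz":0,"roll":0,"claw":0},
  {"dx":0,"dy":0,"dz":0,"roll":0,"claw":-1},
  {"dx":0,"dy":0,"dz":0,"roll":0,"claw":-1},
  {"dx":0,"dy":0,"dz":0,"roll":0,"claw":-1},
  {"dx":0,"dy":0,"dz":0,"roll":0,"claw":-1},
], grip_force=60)

```text
clock: 7.85
tcp_pos: [0.5242, -0.1147, 0.0508]
orientation: [-0.002, 0.783, 0.622, -0.001]
wrist_force: [-8.0, 2.3, 6.9]
finger_gap: 0.0093
grip_force: 59.6
```

Request:
send_rows([
  {"dx":-0.3,"dy":0.07,"dz":0,"roll":0,"claw":-1},
  {"dx":-0.7,"dy":0.16,"dz":0,"roll":0,"claw":-1},
  {"dx":-1.1,"dy":0.25,"dz":0,"roll":0,"claw":-1},
  {"dx":-1.5,"dy":0.35,"dz":0,"roll":0,"claw":-1},
  {"dx":-1.9,"dy":0.44,"dz":0,"roll":0,"claw":-1},
])

```text
clock: 8.48
tcp_pos: [0.4834, -0.1048, 0.0509]
orientation: [0.003, 0.783, 0.623, 0.003]
wrist_force: [13.8, 1.7, -11.4]
finger_gap: 0.0092
grip_force: 58.7
```

Request:
send_rows([
  {"dx":0,"dy":0,"dz":0,"roll":0,"claw":-1},
  {"dx":0,"dy":0,"dz":0,"roll":0,"claw":-1},
  {"dx":0,"dy":0,"dz":0,"roll":0,"claw":-1},
  {"dx":0,"dy":0,"dz":0,"roll":0,"claw":-1},
  {"dx":0,"dy":0,"dz":0,"roll":0,"claw":-1},
])

```text
clock: 9.1
tcp_pos: [0.4832, -0.1047, 0.0509]
orientation: [0.002, 0.783, 0.623, 0.003]
wrist_force: [10.9, 1.6, -10.0]
finger_gap: 0.0091
grip_force: 58.9
```

Run:
```python
from workcell import *
import cv2,numpy as np
s=get_state();q=s["orientation"];print(s["tcp_pos"],2*np.arctan2(q[2],q[1])-np.pi/2,s["wrist_force"],s["grip_force"],s["finger_gap"])
a=read_camera("side")["image"][180:230,270:335];b=read_camera("top")["image"][190:235,265:313]
cv2.imwrite("pics/m4.png",np.hstack([cv2.resize(a,(455,350),interpolation=cv2.INTER_CUBIC),cv2.resize(b,(336,315),interpolation=cv2.INTER_CUBIC)[:350] if 0 else cv2.copyMakeBorder(cv2.resize(b,(336,315),interpolation=cv2.INTER_CUBIC),0,35,0,0,0)]))
```

```text
[ 0.48322646 -0.10472664  0.0509119 ] -0.2267997292776085 [10.86182131  1.57053148 -9.99311585] 58.89177918434143 0.009118266947804547
```

View pics/m4.png

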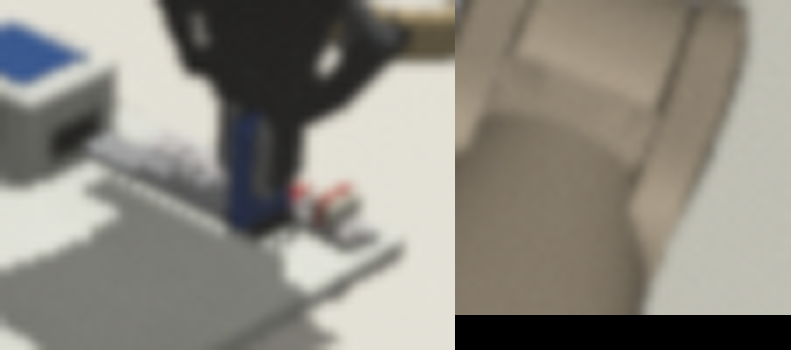

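```bash
cat >> h.py <<'E'
p=np.array([.56576,-.06979,-.228])
def loc(uv,z,n="side"):
    c,s=np.cos(p[2]),np.sin(p[2])
    return least_squares(lambda v:proj(n,np.array([p[0]+(c*v[0]-s*v[1])/1e3,p[1]+(s*v[0]+c*v[1])/1e3,z]))-uv,[-60,-90]).x
E
python3 - <<'E'
from h import *
g=lambda u:np.array([270,180])+(np.array(u)+.5)/7-.5
for n,u,z in(("ptr",(303,191),.035),("ptrb",(299,191),.035),("m",(334,197),.03),("m1",(320,208),.03),("m2",(348,185),.03)):print(n,loc(g(u),z).round(1))
print("mark shot0",loc(px("side",(700,238)),.03),loc(px("side",(683,247)),.03),loc(px("side",(715,230)),.03),"ptr0",loc(px("side",(597,200)),.035))
E
```

```text
ptr [-74.1 -82.7]
ptrb [-72.9 -81.4]
m [-81.7 -95.4]
m1 [-83.4 -83.4]
m2 [ -79.4 -108.3]
mark shot0 [-81.78038842 -96.76687049] [-81.49918806 -85.18465587] [ -81.99858661 -107.1300725 ] ptr0 [-33.79067849 -83.44325175]
```

Side half: the pointer is at about (301,191) and the rider line centred at (334,197), so about 7 mm remain.

Request:
send_rows([
  {"dx":-0.09,"dy":0.02,"dz":0,"roll":0,"claw":-1},
  {"dx":-0.18,"dy":0.04,"dz":0,"roll":0,"claw":-1},
  {"dx":-0.28,"dy":0.065,"dz":0,"roll":0,"claw":-1},
  {"dx":-0.28,"dy":0.065,"dz":0,"roll":0,"claw":-1},
  {"dx":-0.28,"dy":0.065,"dz":0,"roll":0,"claw":-1},
])

```text
clock: 9.82
tcp_pos: [0.4765, -0.1031, 0.0509]
orientation: [0.003, 0.783, 0.623, 0.003]
wrist_force: [12.1, 2.6, -10.5]
finger_gap: 0.0093
grip_force: 58.9
```

Request:
send_rows([
  {"dx":0,"dy":0,"dz":0,"roll":0,"claw":-1},
  {"dx":0,"dy":0,"dz":0,"roll":0,"claw":-1},
  {"dx":0,"dy":0,"dz":0,"roll":0,"claw":-1},
  {"dx":0,"dy":0,"dz":0,"roll":0,"claw":-1},
  {"dx":0,"dy":0,"dz":0,"roll":0,"claw":-1},
])

```text
clock: 10.45
tcp_pos: [0.4765, -0.1031, 0.0509]
orientation: [0.003, 0.783, 0.623, 0.003]
wrist_force: [12.1, 2.7, -11.3]
finger_gap: 0.0093
grip_force: 58.9
```

Run:
```python
from workcell import *
import cv2,numpy as np
im=np.mean([read_camera("side")["image"].astype(float) for _ in range(4)],0).astype("uint8")
s=get_state();print(s["clock"],s["tcp_pos"],s["wrist_force"],s["grip_force"],s["finger_gap"])
cv2.imwrite("pics/m5.png",cv2.resize(im[185:225,290:335],None,fx=14,fy=14,interpolation=cv2.INTER_CUBIC))
```

```text
10.65 [ 0.47655073 -0.10308795  0.05093921] [ 12.74598035   1.50106092 -11.05705209] 58.906041383743286 0.009055137787817273
```

View pics/m5.png

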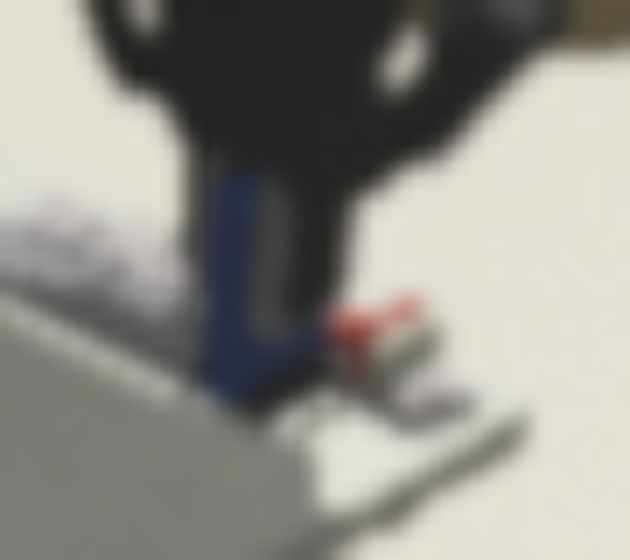

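Run:
```python
from h import *
g=lambda u:np.array([290,185])+(np.array(u)+.5)/14-.5
gi=lambda P:(proj("side",P)-[290,185]+.5)*14-.5
for n,u,z in(("ptr tip",(368,328),.035),("ptr mid",(350,326),.035),("line end",(412,302),.03),("line mid",(390,314),.03)):print(n,loc(g(u),z).round(1))
def W(x,y,z):
    c,s=np.cos(p[2]),np.sin(p[2]);return np.array([p[0]+(c*x-s*y)/1e3,p[1]+(s*x+c*y)/1e3,z])
for x in(-78,-82,-86):print(x,gi(W(x,-83.4,.035)).round(0))
print("mark line ends predicted",gi(W(-81.8,-87,.03)).round(0),gi(W(-81.8,-109,.03)).round(0))
```

```text
ptr tip [-84.7 -83.9]
ptr mid [-81.4 -81.8]
line end [ -79.1 -107. ]
line mid [-79.1 -99.3]
-78 [342. 318.]
-82 [357. 324.]
-86 [371. 331.]
mark line ends predicted [365. 338.] [427. 303.]
```

Run:
```python
from h import *
import cv2
from workcell import read_camera
im=np.mean([read_camera("side")["image"].astype(float) for _ in range(6)],0)
r=lambda I:np.clip(I[...,2]-np.maximum(I[...,1],I[...,0]),0,None)
a=r(C["side"]["image"].astype(float));b=r(im)
np.set_printoptions(linewidth=200)
print("home all: rows 200-211, cols 299-323");print(a[199:212,299:323].astype(int))
print("now");print(b[203:213,309:324].astype(int))
# difference: now - mark = pointer
```

```text
home all: rows 200-211, cols 299-323
[[ 0  0  0  2  3  3  3  3  3  3  3  3  3  3  3  4  3  2  3  3  4  3  3  3]
 [ 0  0  2  9  9  4  3  3  2  3  3  3  3  3  2  3  3  3  3  3  2  3  4  3]
 [ 0  0 14 35 29  9  3  3  3  3  3  3  3  3  3  2  3  3  3  3  3  3  3  3]
 [ 0  0 29 46 28  7  2  3  3  3  3  4  4  2  3  3  3  3  3  3  2  3  3  3]
 [ 0  0 22 24 12  4  3  3  3  3  3  2  3  3  3  3  3  3  3  2  3  3  2  3]
 [ 0  0  8  9  6  3  3  2  2  2  2  3  2  3  2  3  3  4  3  3  3  3  3  3]
 [ 0  1  3  4  3  3  3  3  2  2  2  2  2  3  3  3  3  4  5 10 10  6  4  3]
 [ 1  0  1  2  3  3  3  2  4  3  3  2  2  2  2  3  5  9 17 34 35 15  6  3]
 [ 0  0  0  0  1  2  2  3  3  4  3  4  2  2  1  3 12 31 37 42 32 12  4  3]
 [ 0  0  0  0  0  0  0  2  3  3  3  3  3  3  2  6 21 41 33 19 12  5  3  3]
 [ 0  0  0  0  0  0  0  1  1  2  2  3  3  4  3  7 22 26 13  5  3  1  3  2]
 [ 0  0  0  0  0  0  0  0  0  1  2  3  3  3  3  7 18 13  4  1  1  1  2  2]
 [ 0  0  0  0  0  0  0  0  0  0  0  1  1  1  2  7 16 10  3  1  2  2  2  1]]
now
[[ 0  0  0  0  1  1  2  2  2  2  2  2  2  2  2]
 [ 0  0  0  0  0  1  2  2  2  3  3  2  2  2  2]
 [ 0  0  0  0  1  3  3  3  5  9 10  6  4  2  2]
 [ 0  0  0  1  9 16 14 12 17 33 35 16  5  2  2]
 [ 0  0  0  0 23 50 52 43 40 44 34 12  4  3  2]
 [ 0  0  0  0 23 60 70 56 34 20 12  4  2  2  2]
 [ 0  0  0  0  9 34 42 30 13  5  3  1  2  2  2]
 [ 0  0  0  0  3 14 24 14  4  1  1  1  1  2  2]
 [ 0  0  0  0  1  9 18 11  2  1  2  2  2  1  2]
 [ 0  0  0  0  0  3  8  5  2  1  2  2  2  2  1]]
```

Subtracting the red pixels shows the pointer within about 1 mm of the line, and the travel estimate agrees: 49.0 mm moved against about 48.5 mm needed. The handle is gripped and steady, so I'll hand in.

```bash
python3 -c "
from workcell import *
print(hand_in())"
```

```text
the job is handed in; nothing more can be done
None
```

The job is handed in, result not reported: the drum's nose is on the red line, and the shutter is held about 49 mm out, within about 1 mm of the rider's line, still gripped and steady.

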